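Unlock the print-bed lift and hold it at its third step

TASK

Release the lock of the printer's bed lift: push the square sprung knob down and, keeping it down, turn it clockwise to its stop, then let it spring back up. Only then turn the bar-shaped lift dial clockwise past its first two clicks to the third, so that the print bed is fully raised; the dial springs back if let go, so finish while still gripping it and holding it there. Leave the spool, the scraper and the jar where they are.

Things in the scene. Friction and masses are not known exactly. Their poses are not given: they have to be found in the camera images.
- console: The bed-lift unit, fixed to the table: a grey control housing, 150 (x) x 340 (y) x 60 mm high, with lock and dial side by side on its top, about 170 mm apart; which is left or right varies, and each is turned in its place. The print bed is behind it (+x). Origin: centre of the housing's underside, on the table; x points away from the robot to the bed
- bed (a joint): height in m of the aluminium print bed (200 x 270 mm plate, grey print on it, top 48 mm above the table at rest, centre 195 mm behind the housing's centre, guide rods up to 119 mm) above its rest; the dial lifts it 25 mm per rad, so 0.03 at the third step
- lock_head: Square black head of the press-turn lock knob, 28 x 28 mm, 36 mm high, on a steel stem over a round aluminium collar (60 mm wide, 12 mm high). Origin: centre of the head, on the turning axis, 48 mm above the housing's top when up; the head's underside is then 18 mm above the collar. z up, x and y along the square's sides; either pair of sides can be gripped
- lock_press (a joint): how far the lock knob is pressed down, in m: 0 up, 0.009 fully down. Spring: 3 N to start, about 8 N fully down. At either end of its turn it springs back up when let go; in between it is kept down
- lock (a joint): angle of the lock knob in rad, clockwise from above: 0 locked (the start), 0.9 released (hard stop). It turns only while pressed down by at least 5 mm (blocked otherwise), with little friction (about 0.02 N m)
- dial_handle: Black bar grip of the lift dial, 50 mm long (x), 14 mm thick (y), 36 mm high, on a black disc 56 mm wide (its top 18 mm below the origin) over an aluminium scale plate 96 mm wide with four black marks (rest and three steps, the third the longest), read by a small nose on the dial's -x side. Origin: centre of the bar, on the turning axis, 32 mm above the housing's top; z up
- dial (a joint): angle of the lift dial in rad, clockwise from above: 0 at rest (the start), detents at 0.4, 0.8 and 1.2; the third is the last, the hard stop is at 1.3. It springs back to 0 when let go; holding or turning it takes 0.05 to 0.25 N m. It is not blocked while the lock is on, but must not be turned then
- spool: loose bystander: spool of grey filament lying flat, 150 mm wide, 54 mm high, at the +y end of the unit. Origin: centre of its underside
- scraper: loose bystander: spatula-like scraper lying on the table between robot and unit, 280 mm long, its round handle 20 mm thick. Origin: underside, near its middle; x along it
- nozzle_jar: loose bystander: small closed jar, 48 mm wide, 60 mm high, at the -y end of the unit. Origin: centre of its underside

How it is judged:
By the outcome, as a careful person would: the job done as asked, in the order asked, and still so for the second after the job is handed in, while the arm keeps its last pose, push and grip.
It also fails if it takes over 51 s, if anything falls off the work surface, if the arm or the gripper's body presses on something with over 40 N, if the wrist force passes 120 N, or if a joint passes its speed limit or range.

ROBOT

A 6-joint arm with a two-finger parallel gripper is mounted at the origin on the work surface. World frame = base frame: x ahead of the robot, y to its left, z up, the work surface at z = 0. Lengths are in m, angles in degrees, forces in N, time in s.
With the tool pointing down it reaches from about 0.375 to 0.9 m from the base axis. Payload 3.1 kg.
Tool frame: the origin (TCP) lies midway between the tips of the shut fingers; the grasp point (between the pads) lies 19 mm behind it; z points along the fingers, y is the line along which they close (so a half turn about z gives the same grasp; the last joint's range is limited). The gripper opens to 87 mm and grips with 3 to 60 N. Pads are 19 mm wide; open, the fingers measure 117 mm over their backs; the gripper's body (75 mm by 190 mm) begins 51 mm behind the grasp point.
Start: joints at [-85.285, 30.224, 82.088, -0, 67.689, -10.227], TCP at [0.161, -0.604, 0.223] pointing down, gripper open.
Joint ranges: [-176.69, 176.69], [-43.24, 126.21], [12.49, 139.97], [-82, 262], [0, 151.66], [-163.58, 163.58]. Speed limits (degrees/s): [159.86, 159.86, 180, 180, 180, 180].

INTERFACE

Orientations are given as a 3x3 rotation matrix whose columns are the frame's x, y, z axes.
In Python, from rig import bot, camrig gives the robot as it stands (bot), with the cameras (camrig).
- The arm moves only by the shell command python3 steer.py 'ROWS'. ROWS is rows parted by semicolons, their numbers by spaces, 1 to 20 of them, each of 7 numbers: dx, dy, dz in m, then a rotation vector rx, ry, rz in degrees, then the opening from 0.0 (shut) to 1.0 (fully open); each row is the pose to reach, as a shift and turn from the pose commanded when the command began, along the tool's axes at that moment; what a row does not reach only later rows make up. A row lasts 1/10 s, in which the tool goes at most 0.05 m and 8.59 degrees, less where a joint would pass 70% of its speed; a pose out of reach is approached as far as the arm can. The fingers move at their own pace and stop on an object; the grip force is fixed at half the most. Time passes only in rows, so rows that do not move let the fingers close. It prints the time, the measured TCP pose, the force, the opening and the grip force at its end.
- bot.read_state(): the state, without advancing time (a new reading comes with each control period).
- camrig.capture(name): name is "scene" or "top"; returns a dict with "color" (480x640x3 uint8, red, green, blue), "K" (3x3 intrinsics, pixels), "view" (4x4, takes a point from world to camera coordinates). Camera axes: x right, y up, looking along -z (the intrinsics and any distortion apply to the point x, -y, -z); pixel columns grow to the right and rows downward; lengths in m; the calibration is good to about 2 mm. A picture is of the moment at which its call begins. There is no depth.
- bot.hand_in(): hands the job in; it is judged then, once.
The state is a dict: "time_s": time; "joint_positions": joint angles; "qvel": joint speeds; "tau": joint torques, N m; "position": TCP position; "tcp_rot": TCP orientation; "force": force on the tool from outside, world axes, zero at the start; "moment": the same for the moment, N m; "opening": opening from 0.0 (shut) to 1.0 (fully open); "grasp_force": force on a finger pad.
Only numpy, scipy, OpenCV 4.12 (cv2) and the standard library are available. Lean on these libraries where they do the work, as an engineer would, in place of code of your own. Each camera call takes 0.05 s, during which the arm holds its last target. There are 200 camera calls.

## Working session

There is one attempt and no reset: what is moved stays moved. The work goes in short steps, Python scripts to look and compute and a shell command to move; the robot and the scene stay as the last step left them, time stands still between calls to the robot, and variables do not carry over. Pictures are saved under pics/ and viewed, at most 10 in all, crops included, and the job is handed in when it is done.

```bash
mkdir -p pics; ls
python3 - <<'E'
from rig import bot, camrig
import cv2,numpy as np
for n in("scene","top"):
    c=camrig.capture(n); cv2.imwrite(f"pics/{n}0.png",c["color"][:,:,::-1]); print(n,c["K"].tolist(),np.round(c["view"],4).tolist(),[k for k in c])
s=bot.read_state(); print(s["time_s"],s["position"],np.round(s["tcp_rot"],3).tolist())
E
```

```text
pics
rig.py
steer.py
scene [[442.8498423310518, 0.0, 320.8520647717405], [0.0, 442.8498423310518, 234.29492081654], [0.0, 0.0, 1.0]] [[0.1796, 0.9837, -0.0024, -0.1598], [-0.5423, 0.101, 0.8341, 0.2471], [0.8207, -0.1485, 0.5517, -1.5127], [0.0, 0.0, 0.0, 1.0]] ['color', 'K', 'view']
top [[561.5608010416677, 0.0, 316.9635475495623], [0.0, 561.5608010416677, 231.02003826097052], [0.0, 0.0, 1.0]] [[0.011, -0.9992, 0.0374, 0.0478], [0.9882, 0.0166, 0.1525, -0.5797], [-0.153, 0.0353, 0.9876, -0.9839], [0.0, 0.0, 0.0, 1.0]] ['color', 'K', 'view']
0.1 [ 0.1611227  -0.60319149  0.22166408] [[0.966, 0.258, -0.0], [0.258, -0.966, 0.002], [0.0, -0.002, -1.0]]
```

View pics/scene0.png

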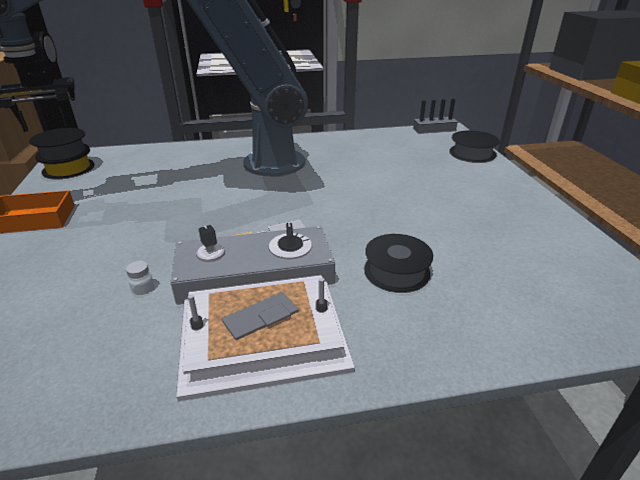

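View pics/top0.png

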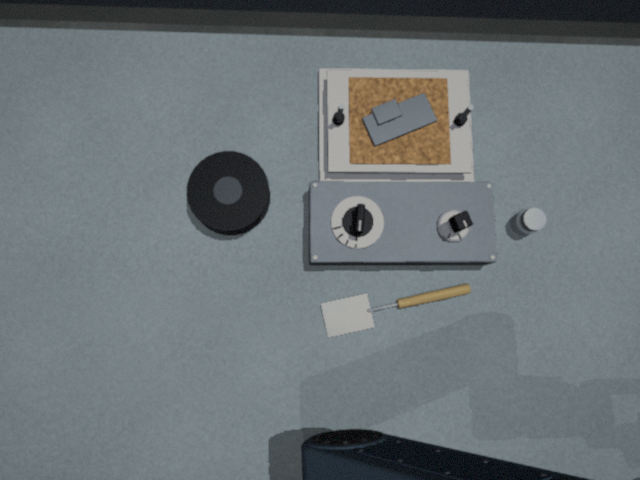

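The top view shows the dial near (358,222), the lock near (457,224), the spool at (228,192), the scraper at about (400,305) and the jar at (531,220). I'll enlarge the console.

```bash
python3 - <<'E'
import cv2,numpy as np
t=cv2.imread("pics/top0.png")
a=cv2.resize(t[180:270,305:395],None,fx=4.4,fy=4.4,interpolation=cv2.INTER_CUBIC)
b=cv2.resize(t[180:270,415:505],None,fx=4.4,fy=4.4,interpolation=cv2.INTER_CUBIC)
cv2.imwrite("pics/crop1.png",np.hstack([a,b]))
E
cat > h.py <<'E'
from rig import bot, camrig
import numpy as np
K=np.array([[561.5608,0,316.96355],[0,561.5608,231.02004],[0,0,1]])
def ray(u,v,z,c):
    V=c["view"];K=c["K"];d=np.linalg.inv(K)@[u,v,1];d=d*[1,-1,-1]
    R=V[:3,:3];o=-R.T@V[:3,3];w=R.T@d;return o+w*(z-o[2])/w[2]
def proj(p,c):
    q=c["view"][:3,:3]@p+c["view"][:3,3];q=c["K"]@(q*[1,-1,-1]);return q[:2]/q[2]
E
```

```text
(no output)
```

View pics/crop1.png

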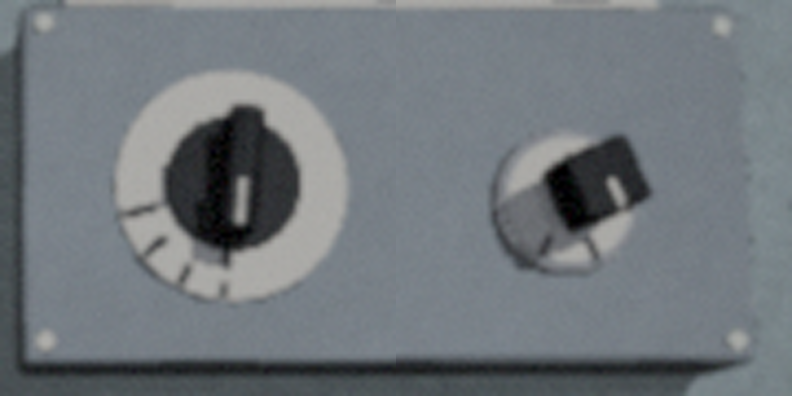

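The crop shows the dial plate centred at (232,187), with its bar almost along x from (248,106) to (237,245). The lock collar is at (563,203), and the head's top face is at about (612,180), turned some 25°. Next I'll work out the geometry.

```bash
cat > m.py <<'E'
from h import *
import cv2
c=camrig.capture("top")
L=lambda x,y:(305+x/4.4,180+y/4.4)
R=lambda x,y:(415+(x-396)/4.4,180+y/4.4)
print("cam",-c["view"][:3,:3].T@c["view"][:3,3])
for n,p,z in[("s1",L(44,22),.06),("s2",R(722,25),.06),("s3",R(738,340),.06),("s4",L(45,340),.06),("dplate",L(232,187),.064),("disc",L(232,184),.074),("collar",R(563,203),.072),("bar+",L(248,106),.11),("bar-",L(237,245),.11)]:
    print(n,np.round(ray(*p,z,c),4))
np.save("/tmp/x.npy",0)
def box(o,sx,sy,h,yaw,zt):
    y=np.radians(yaw);C,S=np.cos(y),np.sin(y)
    return [[np.array([o[0]+C*a*sx/2-S*b*sy/2,o[1]+S*a*sx/2+C*b*sy/2,z]) for a,b in((1,1),(1,-1),(-1,-1),(-1,1))] for z in(zt,zt-h)]
def draw(img,P,c,u0,v0,s,col):
    for F in P:
        q=np.array([(proj(p,c)-[u0,v0])*s for p in F],int); cv2.polylines(img,[q],True,col,1)
def overlay(name,lock,ly,dial,dy,s=4.4,zl=.126):
    im=c["color"][:,:,::-1];a=cv2.resize(im[180:270,305:395],None,fx=s,fy=s,interpolation=cv2.INTER_CUBIC)
    b=cv2.resize(im[180:270,415:505],None,fx=s,fy=s,interpolation=cv2.INTER_CUBIC)
    draw(a,box(dial,.05,.014,.036,dy,.11),c,305,180,s,(0,255,0));draw(b,box(lock,.028,.028,.036,ly,zl),c,415,180,s,(0,255,0))
    cv2.imwrite(name,np.hstack([a,b]))
E
cat > run1.py <<'E'
from m import *
lk=ray(*R(563,203),.072,c);dl=ray(*L(232,185),.069,c)
overlay("pics/ov1.png",lk,22,dl,0)
E
python3 run1.py
```

```text
cam [0.42172236 0.09208236 1.05836754]
s1 [0.6613 0.0609 0.06  ]
s2 [ 0.6664 -0.2604  0.06  ]
s3 [ 0.5337 -0.2622  0.06  ]
s4 [0.5289 0.059  0.06  ]
dplate [ 0.5926 -0.0168  0.064 ]
disc [ 0.5921 -0.0157  0.074 ]
collar [ 0.5876 -0.1877  0.072 ]
bar+ [ 0.6171 -0.0181  0.11  ]
bar- [ 0.5618 -0.0137  0.11  ]
```

View pics/ov1.png

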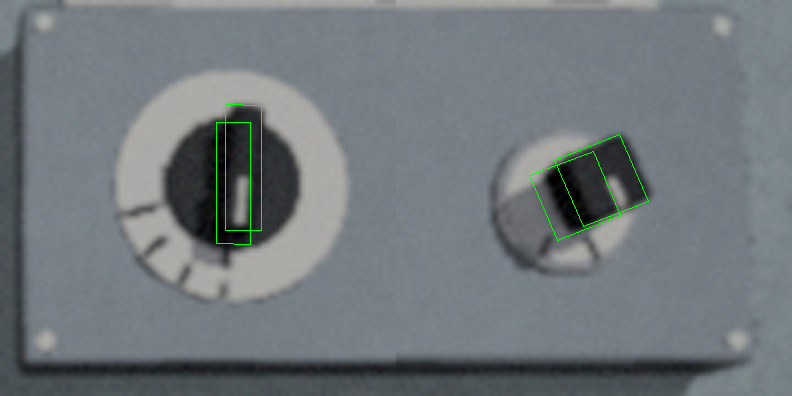

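The overlay fits well, so I have:
- **Lock:** (0.588, -0.188), yaw about 25°.
- **Dial:** (0.592, -0.016), yaw about -3°.

I'll grip the lock with tool x at yaw 115° so that joint 6 stays near mid-range.

```bash
cat > go.py <<'E'
import sys
from h import *
from scipy.spatial.transform import Rotation as Ro
# target x y z yaw(of tool x) -> shift & turn in tool axes (measured pose)
x,y,z,w=map(float,sys.argv[1:5]);s=bot.read_state();R=np.array(s["tcp_rot"])
w=np.radians(w);T=np.c_[[np.cos(w),np.sin(w),0],[np.sin(w),-np.cos(w),0],[0,0,-1]]
print(s["time_s"],np.round(s["position"],4),"j",np.round(s["joint_positions"],1),"yaw",np.degrees(np.arctan2(R[1,0],R[0,0])).round(2),"F",np.round(s["force"],1),"M",np.round(s["moment"],2),s["opening"],s["grasp_force"])
print("d",np.round(R.T@(np.array([x,y,z])-s["position"]),4),"rv",np.round(np.degrees(Ro.from_matrix(R.T@T).as_rotvec()),2))
E
python3 go.py .588 -.188 .19 115; python3 steer.py 2>&1 | head -5
python3 steer.py '0.13 -0.073 0 0 0 -25 1;0.26 -0.146 0 0 0 -50 1;0.26 -0.146 0 0 0 -50 1;0.26 -0.146 0 0 0 -50 1;0.39 -0.218 0 0 0 -75 1;0.39 -0.218 0 0 0 -75 1;0.39 -0.218 0 0 0 -75 1;0.52 -0.291 0.032 0 0 -100 1;0.52 -0.291 0.032 0 0 -100 1;0.52 -0.291 0.032 0 0 -100 1;0.52 -0.291 0.032 0 0 -100 1;0.52 -0.291 0.032 0 0 -100 1;0.52 -0.291 0.032 0 0 -100 1;0.52 -0.291 0.032 0 0 -100 1;0.52 -0.291 0.032 0 0 -100 1;0.52 -0.291 0.032 0 0 -100 1;0.52 -0.291 0.032 0 0 -100 1'; python3 go.py .588 -.188 .086 115
```

```text
time_s: 1.85
position: [0.5878, -0.1899, 0.1908]
tcp_rot: [[-0.42, 0.908, 0.0], [0.908, 0.42, -0.0], [-0.0, -0.0, -1.0]]
force: [-0.1, -0.1, -0.4]
opening: 0.998
grasp_force: 0.0
1.85 [ 0.5878 -0.1899  0.1908] j [-28.3  31.7  85.   -0.   63.3 -53.1] yaw 114.8 F [-0.1 -0.1 -0.4] M [ 0.01 -0.11  0.02] 0.9977656334040408 0.0
d [0.0017 0.001  0.1048] rv [-0.    0.01 -0.2 ]
```

```bash
python3 steer.py '0.002 0.001 0.05 0 0 0 1;0.002 0.001 0.08 0 0 0 1;0.002 0.001 0.105 0 0 0 1;0.002 0.001 0.105 0 0 0 1;0.002 0.001 0.105 0 0 0 1'; python3 go.py .588 -.188 .086 115
python3 - <<'E'
from m import *
overlay("pics/ov2.png",(.588,-.188),25,(.592,-.016),-3)
E
```

```text
time_s: 2.35
position: [0.5885, -0.1871, 0.0858]
tcp_rot: [[-0.421, 0.907, -0.0], [0.907, 0.421, 0.0], [0.0, -0.0, -1.0]]
force: [0.4, 0.6, 0.1]
opening: 1.003
grasp_force: 0.0
2.35 [ 0.5885 -0.1871  0.0858] j [-28.   39.7  89.4  -0.   50.9 -52.9] yaw 114.87 F [0.4 0.6 0.1] M [ 0.02 -0.12 -0.05] 1.003465258310952 0.0
d [-0.0006 -0.0008 -0.0002] rv [-0.01 -0.01 -0.13]
cam [0.42172236 0.09208236 1.05836754]
s1 [0.6613 0.0609 0.06  ]
s2 [ 0.6664 -0.2604  0.06  ]
s3 [ 0.5337 -0.2622  0.06  ]
s4 [0.5289 0.059  0.06  ]
dplate [ 0.5926 -0.0168  0.064 ]
disc [ 0.5921 -0.0157  0.074 ]
collar [ 0.5876 -0.1877  0.072 ]
bar+ [ 0.6171 -0.0181  0.11  ]
bar- [ 0.5618 -0.0137  0.11  ]
```

View pics/ov2.png

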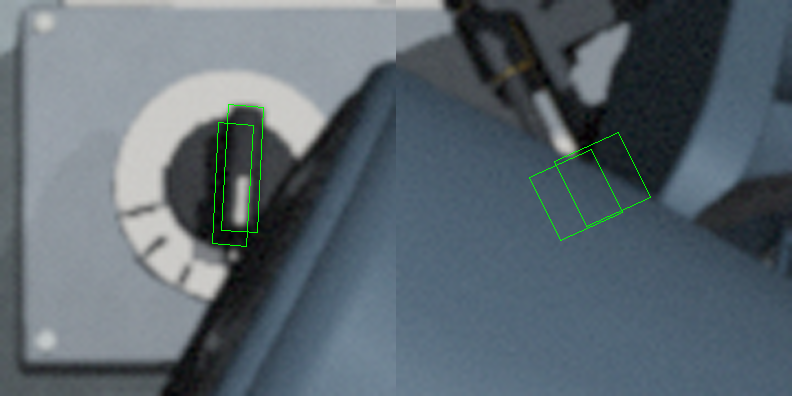

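The arm hides the lock, and the dial outline at -3° fits. Next I close the gripper.

```bash
python3 steer.py '0 0 0 0 0 0 0;0 0 0 0 0 0 0;0 0 0 0 0 0 0;0 0 0 0 0 0 0;0 0 0 0 0 0 0;0 0 0 0 0 0 0;0 0 0 0 0 0 0;0 0 0 0 0 0 0'; python3 go.py .588 -.188 .077 115
```

```text
time_s: 3.2
position: [0.5886, -0.1863, 0.0855]
tcp_rot: [[-0.422, 0.907, -0.0], [0.907, 0.422, 0.0], [0.0, -0.0, -1.0]]
force: [0.3, 0.7, 0.2]
opening: 0.353
grasp_force: 0.0
3.2 [ 0.5886 -0.1863  0.0855] j [-27.9  39.7  89.4   0.   50.9 -52.9] yaw 114.94 F [0.3 0.7 0.2] M [-0.05 -0.15  0.05] 0.3531364901667236 0.0
d [-0.0013 -0.0013  0.0085] rv [-0.   -0.01 -0.06]
```

```bash
python3 steer.py '0 0 0 0 0 0 0;0 0 0 0 0 0 0;0 0 0 0 0 0 0'; python3 go.py .588 -.188 .077 115
```

```text
time_s: 3.5
position: [0.5881, -0.1865, 0.0855]
tcp_rot: [[-0.421, 0.907, -0.001], [0.907, 0.421, 0.0], [0.0, -0.001, -1.0]]
force: [-2.5, -1.7, -0.1]
opening: 0.324
grasp_force: 30.0
3.5 [ 0.5881 -0.1865  0.0855] j [-27.9  39.7  89.5  -0.   50.9 -52.9] yaw 114.93 F [-2.5 -1.7 -0.1] M [-0.22  0.26 -0.11] 0.3240501562983542 29.983480693772435
d [-0.0013 -0.0007  0.0085] rv [-0.05 -0.03 -0.07]
```

```bash
python3 steer.py '0 0 0.005 0 0 0 0;0 0 0.008 0 0 0 0;0 0 0.01 0 0 0 0;0 0 0.01 0 0 0 0'; python3 go.py .588 -.188 .077 115
```

```text
time_s: 3.9
position: [0.5882, -0.1866, 0.0764]
tcp_rot: [[-0.422, 0.907, -0.001], [0.907, 0.422, -0.0], [0.0, -0.001, -1.0]]
force: [-3.9, -0.8, 9.6]
opening: 0.32
grasp_force: 30.0
3.9 [ 0.5882 -0.1866  0.0764] j [-27.9  40.4  89.7  -0.   49.9 -52.9] yaw 114.95 F [-3.9 -0.8  9.6] M [-0.2   0.76 -0.13] 0.3199838874500966 29.987167865037918
d [-0.0012 -0.0008 -0.0006] rv [-0.05 -0.   -0.05]
```

It is pressed down at 9.6 N. Next I turn it clockwise.

```bash
python3 steer.py '0 0 0 0 0 8 0;0 0 0 0 0 16 0;0 0 0 0 0 24 0;0 0 0 0 0 32 0;0 0 0 0 0 40 0;0 0 0 0 0 46 0;0 0 0 0 0 50 0;0 0 0 0 0 50 0'; python3 go.py .588 -.188 .077 63.4;  python3 steer.py '0 0 0 0 0 2 0;0 0 0 0 0 4 0;0 0 0 0 0 4 0;0 0 0 0 0 4 0'; python3 go.py .588 -.188 .077 63.4
```

```text
time_s: 4.7
position: [0.5912, -0.1867, 0.077]
tcp_rot: [[0.425, 0.905, 0.006], [0.905, -0.425, -0.002], [0.001, 0.006, -1.0]]
force: [0.5, 0.2, 7.2]
opening: 0.323
grasp_force: 30.0
4.7 [ 0.5912 -0.1867  0.077 ] j [-27.9  40.5  89.6   0.1  49.7  -2.8] yaw 64.88 F [0.5 0.2 7.2] M [ 0.08 -0.06  0.01] 0.3225024271414971 29.985129707492888
d [-0.0025 -0.0024 -0.0001] rv [ 0.33 -0.06  1.48]
time_s: 5.1
position: [0.5914, -0.1867, 0.077]
tcp_rot: [[0.484, 0.875, 0.006], [0.875, -0.484, -0.002], [0.001, 0.006, -1.0]]
force: [0.7, 0.3, 7.4]
opening: 0.316
grasp_force: 30.0
5.1 [ 0.5914 -0.1867  0.077 ] j [-27.9  40.4  89.6   0.1  49.6   1.1] yaw 61.03 F [0.7 0.3 7.4] M [ 0.15 -0.1   0.32] 0.31596418657072206 29.999447814188898
d [-0.0027 -0.0024  0.    ] rv [ 0.36 -0.06 -2.37]
```

The moment jumped to 0.32 N m, so it is at the stop. I'll raise it, still held, then open.

```bash
python3 steer.py '0 0 -0.004 0 0 0 0;0 0 -0.008 0 0 0 0;0 0 -0.009 0 0 0 0;0 0 -0.009 0 0 0 0'; python3 go.py .588 -.188 .16 61;  python3 steer.py '0 0 0 0 0 0 1;0 0 0 0 0 0 1;0 0 0 0 0 0 1;0 0 0 0 0 0 1;0 0 0 0 0 0 1;0 0 0 0 0 0 1;0 0 -0.05 0 0 0 1;0 0 -0.1 0 0 0 1;0 0 -0.1 0 0 0 1;0 0 -0.1 0 0 0 1'; python3 go.py .592 -.016 .18 177
```

```text
time_s: 5.5
position: [0.5912, -0.1867, 0.0851]
tcp_rot: [[0.485, 0.874, 0.006], [0.874, -0.485, -0.002], [0.001, 0.006, -1.0]]
force: [6.2, -0.7, 1.5]
opening: 0.315
grasp_force: 30.0
5.5 [ 0.5912 -0.1867  0.0851] j [-27.9  39.8  89.3   0.1  50.6   1.1] yaw 60.97 F [ 6.2 -0.7  1.5] M [ 0.16 -0.98  0.37] 0.31485505285244275 29.99878217931837
d [-0.0025 -0.0018 -0.0749] rv [ 0.33 -0.08 -0.03]
time_s: 6.5
position: [0.5893, -0.1867, 0.1863]
tcp_rot: [[0.486, 0.874, 0.003], [0.874, -0.486, -0.002], [0.0, 0.004, -1.0]]
force: [-0.1, 0.9, -0.3]
opening: 0.991
grasp_force: 0.0
6.5 [ 0.5893 -0.1867  0.1863] j [-27.9  32.   85.3  -0.   62.5   1.1] yaw 60.94 F [-0.1  0.9 -0.3] M [-0.02 -0.07 -0.  ] 0.9912595944987267 0.0
d [ 0.1506 -0.0806  0.006 ] rv [   0.13    0.2  -116.06]
```

```bash
python3 steer.py '0.04 -0.02 0 0 0 -25 1;0.04 -0.02 0 0 0 -25 1;0.04 -0.02 0 0 0 -25 1;0.08 -0.04 0 0 0 -50 1;0.08 -0.04 0 0 0 -50 1;0.08 -0.04 0 0 0 -50 1;0.12 -0.06 0 0 0 -75 1;0.12 -0.06 0 0 0 -75 1;0.12 -0.06 0 0 0 -75 1;0.15 -0.081 0.006 0 0 -100 1;0.15 -0.081 0.006 0 0 -100 1;0.15 -0.081 0.006 0 0 -100 1;0.15 -0.081 0.006 0 0 -116 1;0.15 -0.081 0.006 0 0 -116 1;0.15 -0.081 0.006 0 0 -116 1;0.15 -0.081 0.006 0 0 -116 1'; python3 go.py .592 -.016 .08 177
cat > run2.py <<'E'
from m import *
import sys
overlay("/tmp/o.png",(.588,-.188),25-51.6,(.592,-.016),-3)
a=cv2.imread("/tmp/o.png")[:,396:]
s=camrig.capture("scene");s=cv2.resize(s["color"][200:290,165:345,::-1],None,fx=4,fy=4,interpolation=cv2.INTER_CUBIC)
out=np.zeros((560,720,3),np.uint8);b=cv2.resize(a,(200,200));out[:360]=s;out[360:,:200]=b;cv2.imwrite(sys.argv[1],out)
E
python3 run2.py pics/chk1.png >/dev/null
```

```text
time_s: 8.1
position: [0.5897, -0.0157, 0.1773]
tcp_rot: [[-0.998, 0.056, -0.003], [0.056, 0.998, 0.001], [0.003, 0.0, -1.0]]
force: [-0.0, -0.5, -0.9]
opening: 1.002
grasp_force: 0.0
8.1 [ 0.5897 -0.0157  0.1773] j [-12.4  30.7  89.7   0.   59.7 -99.2] yaw 176.78 F [-0.  -0.5 -0.9] M [ 0.08 -0.12  0.04] 1.0015551634518296 0.0
d [-0.0026 -0.0002  0.0973] rv [ 0.03 -0.16 -0.22]
```

View pics/chk1.png

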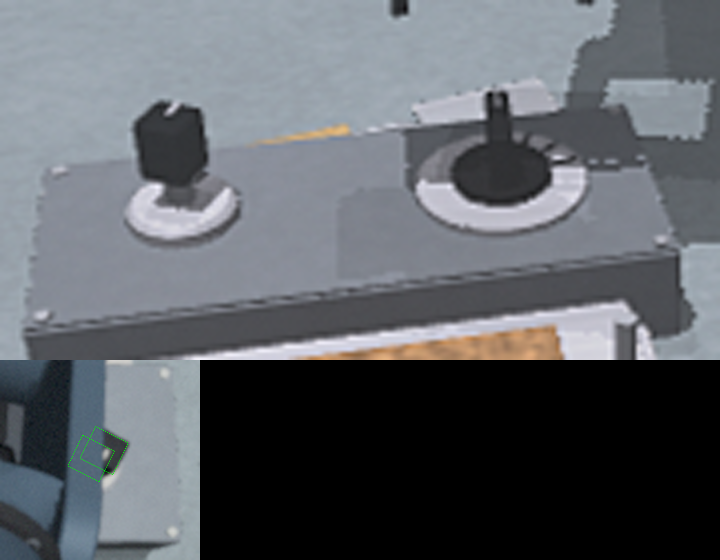

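The lock head at (170,140) is up again and its outline matches the released angle. The dial at (500,170) is still at rest. I'll descend on the dial and grip it.

```bash
python3 steer.py '-0.002 0 0.05 0 0 0 1;-0.002 0 0.08 0 0 0 1;-0.002 0 0.097 0 0 0 1;-0.002 0 0.097 0 0 0 0.5;-0.002 0 0.097 0 0 0 0;-0.002 0 0.097 0 0 0 0;-0.002 0 0.097 0 0 0 0;-0.002 0 0.097 0 0 0 0;-0.002 0 0.097 0 0 0 0;-0.002 0 0.097 0 0 0 0;-0.002 0 0.097 0 0 0 0;-0.002 0 0.097 0 0 0 0;-0.002 0 0.097 0 0 0 0;-0.002 0 0.097 0 0 0 0;-0.002 0 0.097 0 0 0 0;-0.002 0 0.097 0 0 0 0'; python3 go.py .592 -.016 .08 108
```

```text
time_s: 9.8
position: [0.5927, -0.0158, 0.0815]
tcp_rot: [[-0.999, 0.054, -0.0], [0.054, 0.999, 0.001], [0.0, 0.0, -1.0]]
force: [-0.4, 0.6, 0.2]
opening: 0.158
grasp_force: 30.0
9.8 [ 0.5927 -0.0158  0.0815] j [-12.3  38.6  93.3   0.   48.1 -99.3] yaw 176.9 F [-0.4  0.6  0.2] M [ 0.26 -0.15 -0.34] 0.15826252515798014 30.000013005919755
d [ 0.0006 -0.0002  0.0015] rv [ 2.00e-02 -2.00e-02  6.89e+01]
```

```bash
python3 steer.py '0 0 0 0 0 8 0;0 0 0 0 0 16 0;0 0 0 0 0 24 0;0 0 0 0 0 32 0;0 0 0 0 0 40 0;0 0 0 0 0 48 0;0 0 0 0 0 56 0;0 0 0 0 0 62 0;0 0 0 0 0 66 0;0 0 0 0 0 68 0;0 0 0 0 0 68 0;0 0 0 0 0 68 0'; python3 go.py .592 -.016 .08 105; python3 steer.py '0 0 0 0 0 2 0;0 0 0 0 0 2 0;0 0 0 0 0 2 0';python3 go.py .592 -.016 .08 105;python3 steer.py '0 0 0 0 0 1 0;0 0 0 0 0 1 0;0 0 0 0 0 1 0';python3 go.py .592 -.016 .08 105
python3 - <<'E'
from rig import bot, camrig
import cv2
c=camrig.capture("scene")["color"][:,:,::-1]
cv2.imwrite("pics/fin.png",cv2.resize(c[200:400,120:360],None,fx=3,fy=3,interpolation=cv2.INTER_CUBIC))
E
```

```text
time_s: 11.0
position: [0.5931, -0.0153, 0.0815]
tcp_rot: [[-0.326, 0.945, 0.001], [0.945, 0.326, 0.001], [0.0, 0.001, -1.0]]
force: [2.3, 3.9, -1.3]
opening: 0.159
grasp_force: 30.0
11.0 [ 0.5931 -0.0153  0.0815] j [-12.3  38.6  93.3   0.1  48.1 -31.4] yaw 109.02 F [ 2.3  3.9 -1.3] M [ 0.75 -0.49  0.14] 0.15924542388288815 29.999589817598462
d [-0.0003 -0.0013  0.0015] rv [ 0.07 -0.03  4.02]
time_s: 11.3
position: [0.5931, -0.0153, 0.0815]
tcp_rot: [[-0.292, 0.956, 0.001], [0.956, 0.292, 0.001], [0.001, 0.001, -1.0]]
force: [1.9, 4.9, -0.9]
opening: 0.156
grasp_force: 30.0
11.3 [ 0.5931 -0.0153  0.0815] j [-12.3  38.6  93.3   0.1  48.1 -29.3] yaw 107.0 F [ 1.9  4.9 -0.9] M [ 0.76 -0.45  0.18] 0.1561095953163857 29.999423953704536
d [-0.0003 -0.0013  0.0015] rv [ 0.07 -0.03  2.  ]
time_s: 11.6
position: [0.5932, -0.0153, 0.0815]
tcp_rot: [[-0.276, 0.961, 0.001], [0.961, 0.276, 0.001], [0.001, 0.001, -1.0]]
force: [2.6, 5.0, -1.1]
opening: 0.157
grasp_force: 30.0
11.6 [ 0.5932 -0.0153  0.0815] j [-12.3  38.6  93.3   0.1  48.1 -28.3] yaw 106.0 F [ 2.6  5.  -1.1] M [ 0.8  -0.48  0.13] 0.15710971612591196 29.999375618062913
d [-0.0003 -0.0013  0.0015] rv [ 0.07 -0.03  1.  ]
```

View pics/fin.png

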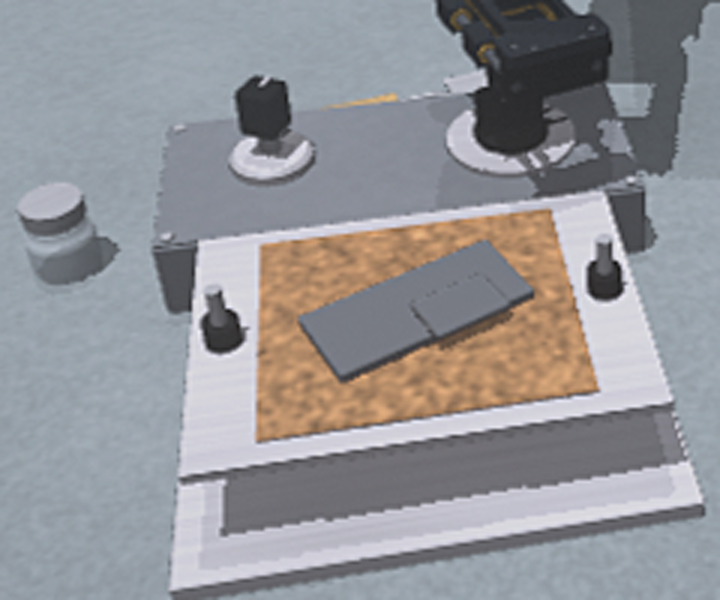

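The bed at crop (420,330) has clearly risen and the lock is still up. I'll measure the height from the far plate corners at crop (180,478) and (672,405).

Run:
```python
from h import *
import cv2
c=camrig.capture("scene");y=np.radians(.85);Rz=np.array([[np.cos(y),-np.sin(y)],[np.sin(y),np.cos(y)]])
o=np.array([.5975,-.1007])
for h in(0,.02,.025,.03,.0325):
    P=[proj(np.r_[o+Rz@[.295,s*.135],.048+h],c) for s in(-1,1)]
    print(h,np.round(P,1).tolist())
im0=cv2.imread("pics/scene0.png");im1=c["color"][:,:,::-1]
# front upper edge rows along columns, enlarge same areas before/after
a=[cv2.resize(i[310:385,u:u+50],(400,300*2)[:1]+(290,),interpolation=cv2.INTER_CUBIC) for u in(170,315) for i in(im0,im1)]
cv2.imwrite("pics/bed.png",np.vstack([np.hstack(a[:2]),np.hstack(a[2:])]))
```

```text
0 [[180.9, 370.9], [343.0, 346.0]]
0.02 [[178.7, 362.6], [343.3, 337.7]]
0.025 [[178.1, 360.4], [343.4, 335.7]]
0.03 [[177.6, 358.3], [343.4, 333.6]]
0.0325 [[177.3, 357.2], [343.5, 332.5]]
```

View pics/bed.png

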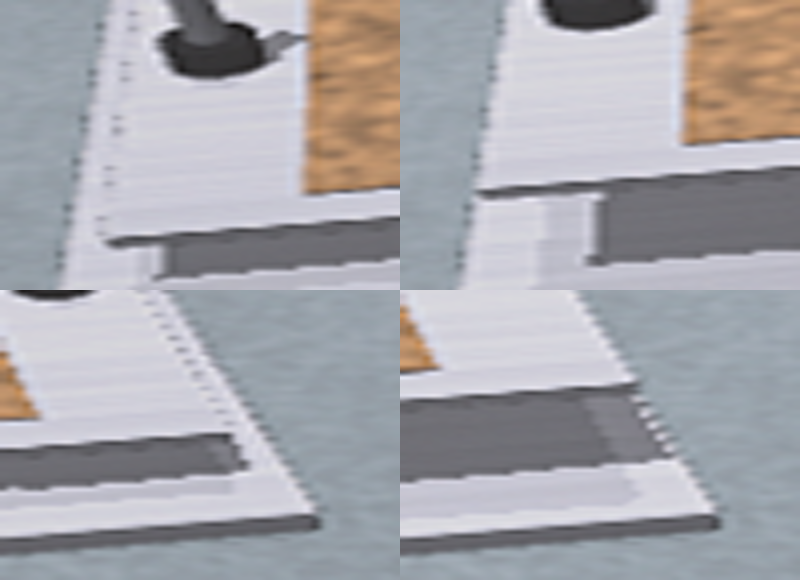

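The corners moved 12.9 px, which is a rise of about 31 mm (0.030 is 12.5 px), so the dial is at about 1.23 rad. That is the third click and matches the 71° turned.

```bash
python3 -c "
from rig import bot, camrig
print(bot.hand_in())"
```

```text
the job is handed in; nothing more can be done
None
```

I released the lock and it sprang back up, then turned the dial to its third click and handed the job in with the gripper still holding it there; the camera showed the bed raised about 31 mm (30 mm expected).

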